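# Start the polisher at its hooded toggle switch

### The job

Switch on the tin polisher at its portable switch box, the one with a steel hood hinged over a toggle: lift the hood by its front lip with a fingertip, push the toggle under it all the way over to the hinge side while the hood is still up, then take the finger away so that the hood drops shut again. Only touch and push, do not lift or shove the switch box along the bench, do not press the button on the other box, and leave the bottle, mug and wrench where they are.

Things in the scene. Friction and masses are not known exactly. Their poses are not given: they have to be found in the camera images.
- switch_box: Loose grey steel box, 84 x 104 x 75 mm high, about 2.5 kg, on rubber feet. Origin under its middle on the table, z up; x points from the lip side (nearer the robot) to the hinge side, y to the left. Walls span x -42 to +42, y -52 to +52 mm; flat top at z = 75 mm. It stands at one of two places, left or right, its x within 0.4 rad of straight away from the robot.
- hood_hinge (a point): Middle of the hood's hinge axis (along the box's y), at x = +20, z = 89 mm in the box frame, between lugs at y = +-45 mm. The hood is a dark sheet-steel cover, open below and at the hinge end, 70 mm long, 77 mm wide (71 mm between its cheeks), its top 124 mm above the table when shut; a lip 64 mm wide and 3 mm thick sticks out 22 mm level from the foot of its front wall.
- hood_lip (a point): Middle of the rounded front edge of the hood's lip (bead 6 mm thick, 68 mm long along y, axis through this point); it moves with the hood. Shut, it lies at x = -66, z = 78.5 mm in the box frame: 86 mm before the hinge axis and 10.5 mm below it. It overhangs the box's front wall by 24 mm, with free space under it for a fingertip.
- hood (a joint): Hood angle, rad: 0 shut, 1.2 fully up (a stop). About 70 g, light hinge; it falls shut from any angle by its own weight, so it must rest on the finger while the toggle is worked. The finger must get under the lip from the front and lift along the arc about the hinge.
- toggle_tip (a point): End of the steel toggle lever, 32 mm long, 6 to 11 mm thick, pivoted in a bushing at x = -10, y = 0, z = 81 mm in the box frame. Off, it leans 0.385 rad to the lip side, tip at x = -22, z = 111 mm; on, it leans as far to the hinge side, tip at x = +2, z = 111 mm.
- toggle (a joint): Toggle angle, rad: 0 off (leaning to the lip side), 0.77 on (leaning to the hinge side, against its stop). Stiff, no spring: it stays where it is left and must be pushed all the way over; about 2 N at its tip moves it.
- button_box: Fixed grey box 100 x 90 x 60 mm high with a single 28 mm push button on top (82 mm high in all), no hood; not to be pressed. It stands at the other of the two places. Origin under its centre.
- stop_button (a joint): Travel of that push button, m: 0 up, 0.006 pressed.
- bottle: Green glass bottle, 64 mm wide, 130 mm high, standing well to one side of the boxes. Origin under its centre. Leave alone.
- tin_mug: Green enamel mug, 72 mm wide, 75 mm high, standing well to the other side. Origin under its centre. Leave alone.
- wrench: Steel wrench, 170 mm long, lying flat between the two boxes, roughly along x. Leave alone.
Not all that is in view belongs to the job. Leave any brown or yellow look-alike of the switch_box alone.

How it is judged (in metres and radians):
On the way, in this order (a step that is already met when the one before it is completed fails the run):
1. the hood is lifted by at least 0.5 rad while the toggle is still off (value of joint hood above 0.5 rad and value of joint toggle below 0.2 rad), for 0.1 s.
2. the toggle is over to the hinge side while the hood is still up (value of joint toggle above 0.6 rad and value of joint hood above 0.35 rad), for 0.1 s.
At the end, for the whole second after the job is handed in: The toggle is on (above 0.6 rad), the hood is shut (below 0.06 rad) and at rest, the switch box stands flat within 30 mm of where it was, the push button is up, and bottle, mug and wrench are within 30 mm of where they were, bottle and mug upright (value of joint toggle above 0.6 rad and value of joint hood below 0.06 rad and velocity of joint hood below 0.1 rad/s and distance of each of switch_box, bottle, tin_mug, wrench from where it was at the start of the episode below 0.03 m and angle between switch_box's own z axis and vertical below 0.05 rad and value of joint stop_button below 0.003 m and angle between each of bottle, tin_mug's own z axis and vertical below 0.1 rad); the robot touches nothing.
It fails at once if the switch box is lifted, tipped or shoved by 30 mm or more (distance of switch_box from where it was at the start of the episode above 0.03 m or angle between switch_box's own z axis and vertical above 0.15 rad).
It fails at once if the button on the other box is pressed (value of joint stop_button above 0.003 m).
It fails at once if bottle, mug or wrench is lifted or moved by 30 mm or more (distance of any of bottle, tin_mug, wrench from where it was at the start of the episode above 0.03 m).
It also fails if it takes over 40 s, if anything falls off the work surface, if the arm or the gripper's body presses on something with over 40 N, if the wrist force passes 120 N, or if a joint passes its speed limit or range.

### The arm

A 6-joint arm with a two-finger parallel gripper is mounted at the origin on the work surface. World frame = base frame: x ahead of the robot, y to its left, z up, the work surface at z = 0. Lengths are in m, angles in degrees, forces in N, time in s.
With the tool pointing down it reaches from about 0.425 to 0.925 m from the base axis. Payload 12.5 kg.
Tool frame: the origin (TCP) lies on the centre line of the jaws, within the pads' length; the fingertips stand arm.nose_length ahead of it and the grasp point (between the pads) lies 8 mm behind it (arm.nose_length is the distance from the TCP to the fingertips, in m); z points along the fingers, y is the line along which they close (so a half turn about z gives the same grasp; the last joint's range is limited). The gripper opens to 85 mm and grips with 20 to 120 N. Pads are 22 mm wide; open, the fingers measure 114 mm over their backs; the gripper's body (76 mm by 85 mm) begins 54 mm behind the grasp point. The pads swing forward as they close: fully open they stand 13 mm farther back than shut.
Start: joints at [-74.29, 28.126, 89.318, -0, 62.55, -6.05], TCP at [0.232, -0.58, 0.242] pointing down, gripper open.
Joint ranges: [-177.58, 177.58], [-47.91, 125.51], [2.72, 160], [-65.01, 245.01], [3.68, 167.84], [-153.87, 153.87]. Speed limits (degrees/s): [127.2, 127.2, 159.86, 180, 180, 180].

### API

Orientations are given as [roll, pitch, yaw] about the fixed x, y, z axes, in that order (R = Rz(yaw) Ry(pitch) Rx(roll)).
In Python, from cell import arm, imaging, ticket gives the robot as it stands.
- The arm moves only by the shell command python3 -m creep 'ROWS' [OPENING] [FORCE]. ROWS is JSON, a list of rows, each a list of 2 entries, a list of its own where there are three numbers: the shift along the world's x, y, z each as a share of 20 mm, from -1 to 1, then the turn, a rotation vector about the world's x, y, z each as a share of 8 degrees, from -1 to 1. In form: [[[x, y, z], [wx, wy, wz]], ...]. A call has 1 to 20 rows; each row shifts and turns the commanded pose from where the row before left it; what a row does not reach is not made up. A row lasts 1/10 s, in which the tool goes at most 50 mm and 8.59 degrees, less where a joint would pass 70% of its speed; a pose out of reach is approached as far as the arm can. A call with a number of a shift or a turn outside -1 to 1 is refused whole. A call with a gripper value outside its range is refused whole. OPENING is the opening, from 0 (shut) to 1 (fully open), set as the call begins (- or left out, the last holds). The fingers move at their own pace and stop on an object; FORCE is the grip in N (left out, the last holds). Time passes only in rows, so rows that do not move let the fingers close. It gives the time, the measured TCP pose, the force, the opening and the grip force at its end, in the units of the state.
- arm.get_obs(): the state, without advancing time (a new reading comes with each control period).
- imaging.snapshot(name): name is "side" or "top" or "wrist"; returns the picture (420x560x3 uint8, red, green, blue); there is no depth.
- imaging.get_calibration(name): a dict with "fovy" (degrees; the focal length in pixels is half the picture's height over the tangent of half this angle, whatever the lens; pixels are square), "cx", "cy" (the principal point, pixels), "world_from_camera" (4x4, takes a point from camera to world coordinates); the wrist camera has in their place "tool_from_camera" (4x4, takes a point from camera to tool coordinates, whose origin is the TCP and whose axes are the flange's). Camera axes: x right, y up, looking along -z (the intrinsics and any distortion apply to the point x, -y, -z); pixel columns grow to the right and rows downward; lengths in m; the calibration is good to about 2 mm. A picture is of the moment at which its call begins: read the wrist's pose just before it. get_calibration takes no time and is no camera call.
- ticket.close_job(): hands the job in; it is judged then, once.
Trained networks look in the newest picture that a camera, given by its name, has taken for a name from the list of things; names that differ only in an ending like _2 or _b are one class to them, and where a whole thing is asked for, a point or a joint stands for the part that bears it (a point fixed in the world has none). Each returns a list of dicts, best first, with "score" (0 to 1); they miss things now and then, are a little off and sometimes report something else, mostly with a low value. They report only what shows in the picture. A call takes as long as a camera call. They do not tell look-alikes from the thing itself.
- imaging.find_in(query, camera): "xyz" ([x, y, z] in m, in world coordinates, good to about 4 mm: the middle of the surface that is visible of it).
- imaging.place_of(query, camera): "xyz" ([x, y, z] in m, in world coordinates, good to about 4 mm: a listed point, or the origin of a listed thing).
The state is a dict: "clock": time; "joints": joint angles; "qvel": joint speeds; "joint_efforts": joint torques, N m; "eef_pos": TCP position; "ee_rot": TCP orientation; "force": force on the tool from outside, world axes, zero at the start; "moment": the same for the moment, N m; "width": finger opening in m; "gripper_force": force on a finger pad.
Only numpy, scipy, OpenCV 4.12 (cv2) and the standard library are available. Lean on these libraries where they do the work, as an engineer would, in place of code of your own. Each camera call takes 0.05 s, during which the arm holds its last target. There are 200 camera calls.

## Working session

There is one attempt and no reset: what is moved stays moved. The work goes in short steps, Python scripts to look and compute and a shell command to move; the robot and the scene stay as the last step left them, time stands still between calls to the robot, and variables do not carry over. Pictures are saved under pics/ and viewed, at most 10 in all, crops included, and the job is handed in when it is done.

```bash
mkdir -p pics; ls; python3 - <<'E'
from cell import arm, imaging, ticket
import cv2,numpy as np
print(arm.nose_length, arm.get_obs())
for c in ("side","top"):
    im=imaging.snapshot(c); cv2.imwrite(f"pics/{c}0.png",im[:,:,::-1])
    for q in ("switch_box","hood_lip","hood_hinge","toggle_tip","button_box","bottle","tin_mug","wrench"):
        print(c,q,[(np.round(d["xyz"],3).tolist(),round(d["score"],2)) for d in imaging.place_of(q,c)][:3])
    k=imaging.get_calibration(c);print(k)
E
```

```text
pics
0.011 {'clock': 0.0, 'joints': array([-7.42888002e+01,  2.81664518e+01,  8.93492106e+01,  2.78160688e-04,
        6.25495185e+01, -6.05122199e+00]), 'qvel': array([ 0.00459388, -0.03994336,  0.0831708 , -0.03211202, -0.05863823,
       -0.05055141]), 'joint_efforts': array([ 8.58413514e-04, -6.18445945e+01, -2.61594111e+01, -2.98442593e-06,
        4.07656000e-03, -2.38773072e-05]), 'eef_pos': array([ 0.23168256, -0.58025176,  0.24170824]), 'ee_rot': array([-1.79935208e+02, -7.11651907e-03,  2.17622894e+01]), 'force': array([0.42496989, 0.25229524, 0.04912518]), 'moment': array([-0.00466006,  0.00323909,  0.01626065]), 'gripper_force': 0.0, 'width': 0.0855689153080843}
side switch_box [([0.836, 0.131, 0.002], 0.73), ([0.676, 0.161, 0.002], 0.7), ([0.752, 0.333, -0.001], 0.61)]
side hood_lip [([0.611, 0.156, 0.076], 0.71), ([0.749, 0.4, 0.076], 0.64), ([0.688, -0.161, 0.001], 0.62)]
side hood_hinge [([0.818, 0.145, 0.087], 0.92), ([0.697, 0.164, 0.084], 0.61), ([0.569, 0.381, 0.003], 0.19)]
side toggle_tip []
side button_box [([0.685, -0.159, 0.001], 0.86), ([0.61, 0.157, 0.076],
[... 780 characters left out ...]
oggle_tip []
top button_box [([0.693, 0.163, 0.085], 0.75), ([0.62, -0.434, -0.002], 0.7), ([0.683, -0.166, -0.004], 0.63)]
top bottle [([0.617, -0.436, -0.002], 0.65)]
top tin_mug [([0.574, 0.38, -0.003], 0.92)]
top wrench [([0.661, -0.004, 0.002], 0.84)]
{'fovy': 46.184393981272876, 'cx': 284.50127827326673, 'cy': 209.38397344666686, 'world_from_camera': array([[ 5.38944734e-03,  9.82932903e-01, -1.83885457e-01,
         4.06656765e-01],
       [-9.99983694e-01,  5.64473165e-03,  8.64848222e-04,
         1.04022931e-02],
       [ 1.88807183e-03,  1.83877797e-01,  9.82947298e-01,
         1.49875349e+00],
       [ 0.00000000e+00,  0.00000000e+00,  0.00000000e+00,
         1.00000000e+00]])}
```

View pics/top0.png

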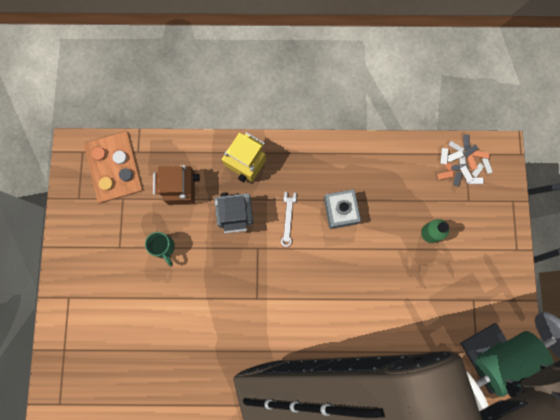

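View pics/side0.png

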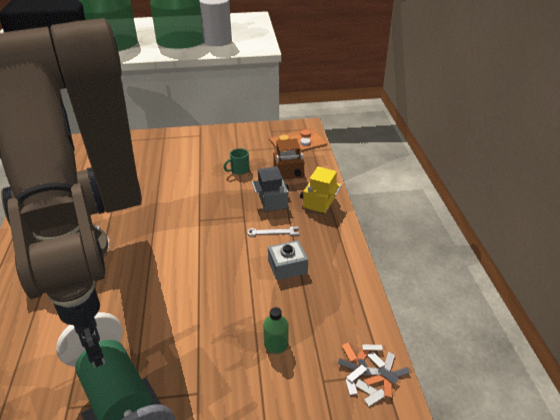

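The top view shows the candidates. The grey hooded box is at (234,212), with look-alikes in yellow (244,157) and brown (175,183). The button box is at (342,208), the wrench at (289,218), the mug at (160,245) and the bottle at (435,232). By description I choose the grey box on the left, origin ≈ (0.677, 0.161), with its lip at x≈0.61 facing the robot. The side view agrees: the grey box is at (270,188). Next I check it in a close crop and look up the wrist camera's mount.

```bash
python3 - <<'E'
from cell import imaging
import cv2
print(imaging.get_calibration("wrist"))
t=cv2.imread("pics/top0.png")[170:250,190:380]
s=cv2.imread("pics/side0.png")[120:230,220:370]
cv2.imwrite("pics/crop0.png",cv2.vconcat([cv2.resize(t,(600,252),interpolation=3),cv2.resize(s,(600,340),interpolation=3)]))
E
python3 -m creep '[[[1,0,0.3],[0,0,0]],[[1,0.5,0.3],[0,0,0]],[[1,1,0.3],[0,0,0]],[[1,1,0.3],[0,0,0]],[[1,1,0],[0,0,0]],[[1,1,0],[0,0,0]],[[1,1,0],[0,0,0]],[[1,1,0],[0,0,0]],[[1,1,0],[0,0,0]],[[0,1,0],[0,0,-0.2]],[[0,1,0],[0,0,-0.2]],[[0,1,0],[0,0,-0.2]],[[0,1,0],[0,0,-0.2]],[[0,1,0],[0,0,-0.2]],[[0,1,0],[0,0,-0.2]],[[0,1,0],[0,0,-0.2]],[[0,1,0],[0,0,-0.2]],[[0,1,0],[0,0,-0.2]],[[0,1,0],[0,0,-0.2]],[[0,1,0],[0,0,-0.2]]]' 0 20
```

```text
{'fovy': 70.2722375893153, 'cx': 278.44170877396294, 'cy': 211.547486340363, 'tool_from_camera': array([[-1.43383737e-04,  9.63614050e-01,  2.67297477e-01,
         6.72598525e-02],
       [ 9.99999979e-01,  9.94020737e-05,  1.78073132e-04,
        -1.43759483e-03],
       [ 1.45023848e-04,  2.67297497e-01, -9.63614045e-01,
        -1.31849625e-01],
       [ 0.00000000e+00,  0.00000000e+00,  0.00000000e+00,
         1.00000000e+00]])}
clock: 2.9
eef_pos: [0.4117, -0.2097, 0.2665]
ee_rot: [180.0, -0.0, 4.1]
force: [-0.0, -0.2, -0.3]
width: -0.0002
gripper_force: 0.0
```

View pics/crop0.png

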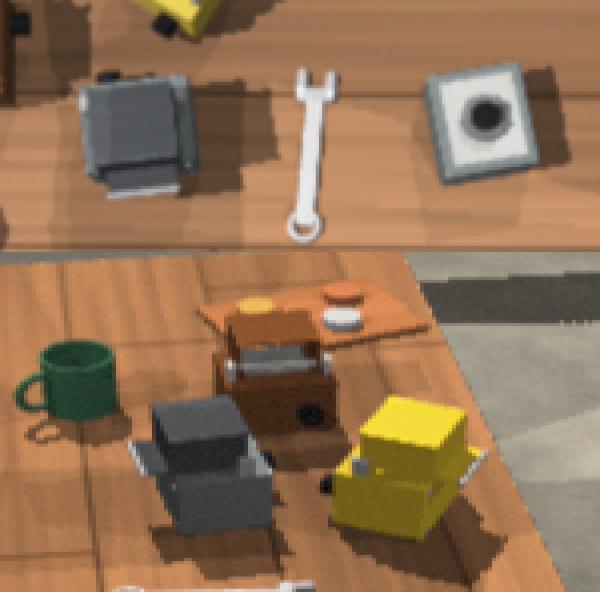

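The crop confirms the grey hooded box, with its lip facing the robot and its yaw about +5°. I carry on towards it and tilt the finger forward.

```bash
python3 -m creep '[[[0,1,0],[0,0,0.17]],[[0,1,0],[0,0,0]],[[0,1,0],[0,0,0]],[[0,1,0],[0,0,0]],[[0,1,0],[0,0,0]],[[0,1,0],[0.09,-1,0]],[[0,1,0],[0.09,-1,0]],[[0,1,0],[0.09,-1,0]],[[0,1,0],[0.09,-1,0]],[[0.2,1,0],[0.09,-1,0]],[[0.2,1,0],[0.09,-1,0]],[[0.2,1,0],[0.05,-0.5,0]],[[0.2,1,0],[0.09,-1,0]],[[0.2,1,-0.3],[0,0,0]],[[0.2,1,-0.5],[0,0,0]],[[0.2,1,-0.5],[0,0,0]],[[0.2,1,-0.5],[0,0,0]],[[0,0.5,-0.5],[0,0,0]],[[0,0,0],[0,0,0]],[[0,0,0],[0,0,0]]]'
cat > h.py <<'E'
from cell import arm, imaging
import cv2,numpy as np
from scipy.spatial.transform import Rotation as R
def look(name,qs):
    o=arm.get_obs(); print("tcp",np.round(o["eef_pos"],4),np.round(o["ee_rot"],2),"f",np.round(o["force"],1),"t",o["clock"])
    im=imaging.snapshot("wrist"); cv2.imwrite(f"pics/{name}.png",im[:,:,::-1])
    for q in qs: print(q,[(np.round(d["xyz"],4).tolist(),round(d["score"],2)) for d in imaging.place_of(q,"wrist")][:3])
def ray(o,px):
    k=imaging.get_calibration("wrist");f=210/np.tan(np.radians(k["fovy"]/2))
    T=k["tool_from_camera"];Rt=R.from_euler("xyz",o["ee_rot"],degrees=True).as_matrix()
    d=np.array([(px[0]-k["cx"])/f,-(px[1]-k["cy"])/f,-1])
    return o["eef_pos"]+Rt@T[:3,3],Rt@T[:3,:3]@d
def atz(o,px,z):
    c,d=ray(o,px); return c+d*(z-c[2])/d[2]
E
python3 -c "
from h import *
look('w1',['switch_box','hood_lip','hood_hinge'])"
```

```text
clock: 4.9
eef_pos: [0.4392, 0.0914, 0.2296]
ee_rot: [-177.2, -43.3, 6.3]
force: [-0.5, -0.2, -0.2]
width: -0.0001
gripper_force: 0.0
tcp [0.4392 0.0914 0.2296] [-177.24  -43.25    6.34] f [-0.5 -0.2 -0.2] t 4.9
switch_box [([0.6747, 0.1612, 0.0017], 0.98), ([0.8389, 0.1324, -0.0007], 0.65), ([0.7522, 0.3308, 0.0021], 0.65)]
hood_lip [([0.8909, 0.1034, 0.0808], 0.84), ([0.6055, 0.153, 0.0799], 0.69), ([0.7468, 0.3999, 0.0801], 0.56)]
hood_hinge [([0.8201, 0.1434, 0.0878], 0.63), ([0.7529, 0.3114, 0.0909], 0.6)]
```

View pics/w1.png

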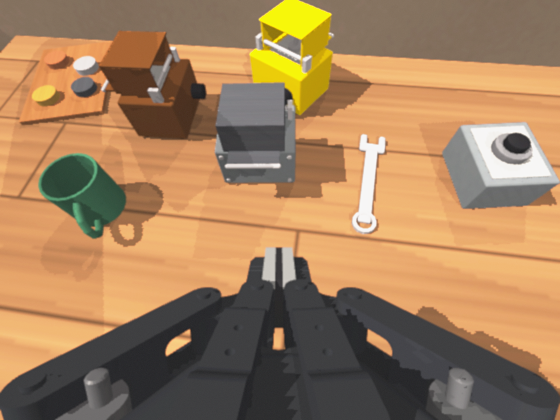

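The wrist view shows the grey box, with its bright lip bead at (225–281,165). The fingertips are at (279,250), the wrench at (368,185) and the button box at (500,165). I measure the bead's ends.

```bash
python3 - <<'E'
from h import *
o=arm.get_obs(); im=cv2.imread("pics/w1.png").astype(int)
g=im[155:175,215:292].min(2); ys,xs=np.where(g>190); ys+=155; xs+=215
print(len(xs),xs.min(),xs.max())
a=np.polyfit(xs,ys,1)
e=[atz(o,(x,np.polyval(a,x)),0.081) for x in (xs.min()-.5,xs.max()+.5)]
v=e[0]-e[1]; print(np.round(e,4),"len",np.linalg.norm(v),"mid",(e[0]+e[1])/2,"yaw",np.degrees(np.arctan2(-v[0],v[1])))
E
```

```text
170 220 279
[[0.6045 0.1934 0.081 ]
 [0.6119 0.1208 0.081 ]] len 0.07299956199808867 mid [0.60821019 0.15710678 0.081     ] yaw 5.820933992861017
```

```bash
cat >> h.py <<'E'
LIP=np.array([.6083,.1563]); YAW=np.radians(5.8)
u=np.array([np.cos(YAW),np.sin(YAW)])
def plan(tipx,tipz,tilt=30,y=0):
    """tip centre in box frame (mm), tilt below horizontal -> units to go"""
    o=arm.get_obs(); t=np.radians(tilt); n=arm.nose_length
    z=np.array([np.cos(t)*u[0],np.cos(t)*u[1],-np.sin(t)])
    p=LIP+u*(tipx+66)/1e3+np.array([-u[1],u[0]])*y/1e3
    tcp=np.array([*p,tipz/1e3])-n*z
    yy=np.array([u[1],-u[0],0]); M=np.column_stack([np.cross(yy,z),yy,z])
    C=R.from_euler("xyz",o["ee_rot"],degrees=True)
    rv=(R.from_matrix(M)*C.inv()).as_rotvec(degrees=True)
    print("go units",np.round((tcp-o["eef_pos"])/.02,2),"turn units",np.round(rv/8,2),"nose",n)
def state():
    o=arm.get_obs(); C=R.from_euler("xyz",o["ee_rot"],degrees=True).as_matrix()
    t=o["eef_pos"]+arm.nose_length*C[:,2]; d=t[:2]-LIP
    print("tip box",np.round([d@u*1e3-66,(d@[-u[1],u[0]])*1e3,t[2]*1e3],1),"tilt",np.degrees(np.arcsin(-C[2,2])),"f",np.round(o["force"],1),"t",o["clock"],"j",np.round(o["joints"],0))
E
python3 -c "
from h import *
state();plan(-110,60)"
```

```text
tip box [-233.1  -47.5  222. ] tilt 46.60276546013441 f [-0.7  0.8 -0. ] t 5.1 j [ -1.   9. 139. 143.  13. -59.]
go units [ 5.78  3.   -8.23] turn units [ 0.01 -2.09 -0.33] nose 0.011
```

```bash
python3 -m creep '[[[0.5,0.25,-0.5],[0,-0.2,-0.03]],[[0.5,0.25,-0.5],[0,-0.2,-0.03]],[[0.5,0.25,-0.5],[0,-0.2,-0.03]],[[0.5,0.25,-0.5],[0,-0.2,-0.03]],[[0.5,0.25,-0.5],[0,-0.2,-0.03]],[[0.5,0.25,-0.5],[0,-0.2,-0.03]],[[0.5,0.25,-0.5],[0,-0.2,-0.03]],[[0.5,0.25,-0.5],[0,-0.2,-0.03]],[[0.5,0.25,-0.5],[0,-0.2,-0.03]],[[0.5,0.25,-0.5],[0,-0.2,-0.03]],[[0.3,0.25,-0.5],[0,0,0]],[[0.3,0.25,-0.5],[0,0,0]],[[0,0,-0.5],[0,0,0]],[[0,0,-0.5],[0,0,0]],[[0,0,0],[0,0,0]],[[0,0,0],[0,0,0]]]'
python3 -c "
from h import *
state();plan(-110,60)"
```

```text
clock: 6.7
eef_pos: [0.5509, 0.1512, 0.0897]
ee_rot: [-179.9, -59.1, 5.9]
force: [-0.3, 0.6, 0.7]
width: -0.0001
gripper_force: 0.0
tip box [-114.2    0.7   84.1] tilt 30.901597614700997 f [-0.3  0.6  0.7] t 6.7 j [ 10.  43. 137. 184.  59. -90.]
go units [ 0.21 -0.01 -1.21] turn units [ 0.   -0.11 -0.03] nose 0.011
```

```bash
python3 -m creep '[[[0,0,-0.5],[0,-0.05,0]],[[0,0,-0.6],[0,0,0]],[[0,0,-0.5],[0,0,0]],[[0,0,0],[0,0,0]]]'
python3 -c "
from h import *
state(); look('w2',['hood_lip','hood_hinge','switch_box'])"
```

```text
clock: 7.1
eef_pos: [0.5509, 0.1511, 0.057]
ee_rot: [-180.0, -59.5, 6.0]
force: [0.8, 0.5, -0.4]
width: -0.0001
gripper_force: 0.0
tip box [-114.2    0.7   51.4] tilt 30.536155352850063 f [ 0.8  0.5 -0.4] t 7.1 j [ 10.  48. 137. 184.  65. -90.]
tcp [0.5509 0.1511 0.057 ] [-179.98  -59.46    6.03] f [ 0.8  0.5 -0.4] t 7.1
hood_lip [([0.6059, 0.1576, 0.0764], 0.71), ([0.7499, 0.3997, 0.0815], 0.71), ([0.8887, 0.0997, 0.0808], 0.59)]
hood_hinge [([0.819, 0.1454, 0.087], 0.95), ([0.7521, 0.3127, 0.088], 0.61)]
switch_box [([0.7529, 0.3283, 0.0043], 0.81), ([0.6755, 0.1616, -0.0011], 0.65)]
```

View pics/w2.png

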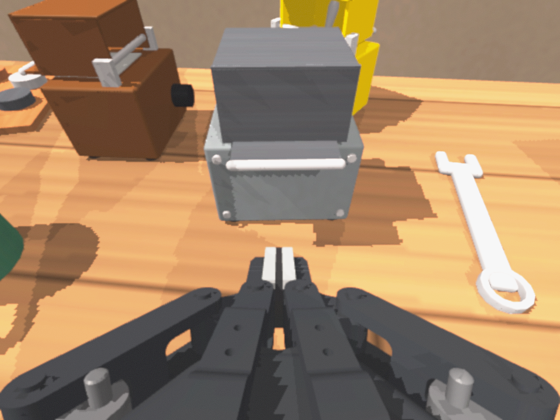

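The bead now spans (227–345,164), with the fingertips at (279,248) almost centred in front of it. I triangulate the bead from the two views.

```bash
python3 - <<'E'
from h import *
o2=arm.get_obs()
o1=dict(eef_pos=np.array([.4392,.0914,.2296]),ee_rot=[-177.24,-43.25,6.34])
im=cv2.imread("pics/w2.png").astype(int)
def mid(f,box):
    g=cv2.imread(f).astype(int)[box[1]:box[3],box[0]:box[2]].min(2);ys,xs=np.where(g>190);ys+=box[1];xs+=box[0]
    p=np.polyfit(xs,ys,1);a,b=xs.min(),xs.max();return [(x,np.polyval(p,x)) for x in (a,(a+b)/2,b)]
m1=mid("pics/w1.png",(222,155,284,175)); m2=mid("pics/w2.png",(224,155,348,175)); print(m1,m2)
c1,d1=ray(o1,m1[1]); c2,d2=ray(o2,m2[1])
s=np.linalg.lstsq(np.column_stack([d1,-d2]),c2-c1,rcond=None)[0]
print(np.round(c1+s[0]*d1,4),np.round(c2+s[1]*d2,4))
e=[atz(o2,p,.080) for p in m2];v=e[0]-e[2];print(np.round(e[1],4),np.linalg.norm(v),np.degrees(np.arctan2(-v[0],v[1])))
E
```

```text
[(np.int64(225), np.float64(164.94436858687186)), (np.float64(252.0), np.float64(165.07719308510684)), (np.int64(279), np.float64(165.2100175833418))] [(np.int64(226), np.float64(163.97404156828625)), (np.float64(285.0), np.float64(163.2422569823907)), (np.int64(344), np.float64(162.51047239649512))]
[0.6072 0.1544 0.0817] [0.6073 0.1548 0.0818]
[0.6097 0.155  0.08  ] 0.06761105895688554 7.190353685599237
```

Both measurements agree: the lip is at (0.609, 0.155, 0.080) and the yaw is about 6.5°. The finger goes in under the lip.

```bash
sed -i 's/^LIP=.*/LIP=np.array([.609,.155]); YAW=np.radians(6.5)/' h.py
python3 -m creep '[[[0.5,0.05,0],[0,0,0]],[[0.5,0.05,0],[0,0,0]],[[0.5,0.05,0],[0,0,0]],[[0.5,0.05,0],[0,0,0]],[[0.5,0.05,0],[0,0,0]],[[0.35,0.04,0],[0,0,0]],[[0,0,0],[0,0,0]],[[0,0,0],[0,0,0]]]'
python3 -c "
from h import *
state();plan(-57,50)"
```

```text
clock: 8.1
eef_pos: [0.6077, 0.157, 0.0577]
ee_rot: [-180.0, -59.5, 6.0]
force: [-0.2, 0.7, -0.3]
width: 0.0
gripper_force: 0.0
tip box [-57.5   2.   52.2] tilt 30.48563083008704 f [-0.2  0.7 -0.3] t 8.1 j [ 10.  47. 129. 184.  56. -90.]
go units [ 0.04 -0.1  -0.11] turn units [ 0.01 -0.06  0.06] nose 0.011
```

```bash
python3 -m creep '[[[0,0,0.3],[0,0,0]],[[0,0,0.36],[0,0,0]],[[0,0,0.36],[0,0,0]],[[0,0,0.36],[0,0,0]],[[0.09,0.01,0.35],[0,0,0]],[[0.09,0.01,0.35],[0,0,0]],[[0.09,0.01,0.35],[0,0,0]],[[0.18,0.02,0.32],[0,0,0]],[[0.18,0.02,0.32],[0,0,0]],[[0.18,0.02,0.32],[0,0,0]],[[0,0,0],[0,0,0]],[[0,0,0],[0,0,0]]]'
python3 -c "
from h import *
state(); look('w3',['hood_lip','toggle_tip','switch_box'])"
```

```text
clock: 9.3
eef_pos: [0.6241, 0.1588, 0.1258]
ee_rot: [-180.0, -59.5, 6.0]
force: [-1.3, 0.4, -0.1]
width: -0.0003
gripper_force: 0.1
tip box [-41.    2.  120.2] tilt 30.453302184260973 f [-1.3  0.4 -0.1] t 9.3 j [ 10.  38. 126. 184.  44. -91.]
tcp [0.6241 0.1588 0.1258] [-179.98  -59.55    6.03] f [-1.3  0.4 -0.1] t 9.3
hood_lip [([0.6263, 0.1576, 0.1459], 0.8), ([0.8918, 0.1005, 0.0831], 0.8), ([0.7501, 0.3976, 0.0806], 0.71)]
toggle_tip []
switch_box [([0.7492, 0.3285, 0.0057], 0.86), ([0.624, 0.1607, 0.1448], 0.22)]
```

View pics/w3.png

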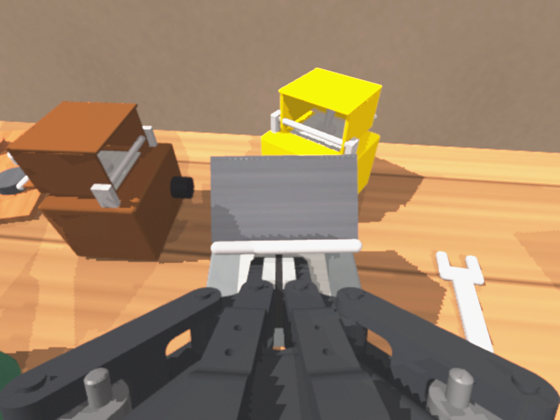

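The hood is up by about 0.8 rad (bead at (215–360,246), z ≈ 0.146) and resting on the finger. Next I lower the tip a little and push the toggle.

```bash
python3 -m creep '[[[0,0,-0.2],[0,0,0]],[[0,0,-0.25],[0,0,0]],[[0,0,-0.25],[0,0,0]],[[0.2,0.0,0],[0,0,0]],[[0.2,0.02,0],[0,0,0]],[[0.2,0.02,0],[0,0,0]],[[0.2,0.02,0],[0,0,0]],[[0.2,0.02,0],[0,0,0]],[[0.2,0.02,0],[0,0,0]],[[0.2,0.02,0],[0,0,0]],[[0.2,0.02,0],[0,0,0]],[[0,0,0],[0,0,0]]]'
python3 -c "
from h import *
state()
look('w4',['hood_lip'])"
```

```text
clock: 10.7
eef_pos: [0.6568, 0.1617, 0.1121]
ee_rot: [-180.0, -59.6, 6.0]
force: [0.4, -0.2, -0.0]
width: 0.0002
gripper_force: 0.1
tip box [ -8.3   1.2 106.5] tilt 30.40529521949492 f [ 0.4 -0.2 -0. ] t 10.7 j [  9.  41. 122. 184.  42. -91.]
tcp [0.6568 0.1617 0.1121] [-179.98  -59.59    6.03] f [ 0.4 -0.2 -0. ] t 10.7
hood_lip [([0.8925, 0.0993, 0.0794], 0.81), ([0.6342, 0.1588, 0.1535], 0.68)]
```

```bash
for i in 1 2; do python3 -m creep '[[[0.1,0.01,0],[0,0,0]],[[0.1,0.01,0],[0,0,0]],[[0,0,0],[0,0,0]]]' | grep -E "pos|force: \["; done; python3 -c "
from h import *
state()
look('w5',['hood_lip'])
im=imaging.snapshot('side');cv2.imwrite('pics/side5.png',cv2.resize(im[150:230,230:330,::-1],(750,600),interpolation=3))"
```

```text
eef_pos: [0.6596, 0.1619, 0.111]
force: [-7.8, -1.2, 2.2]
eef_pos: [0.664, 0.1624, 0.1121]
force: [-9.8, -0.8, 7.2]
tip box [ -1.1   1.1 106.5] tilt 30.429764585006144 f [-9.8 -0.8  7.2] t 11.4 j [  9.  41. 121. 184.  42. -91.]
tcp [0.664  0.1624 0.1121] [-179.98  -59.57    6.03] f [-9.8 -0.8  7.2] t 11.4
hood_lip [([0.6353, 0.1595, 0.1523], 0.74)]
```

View pics/side5.png

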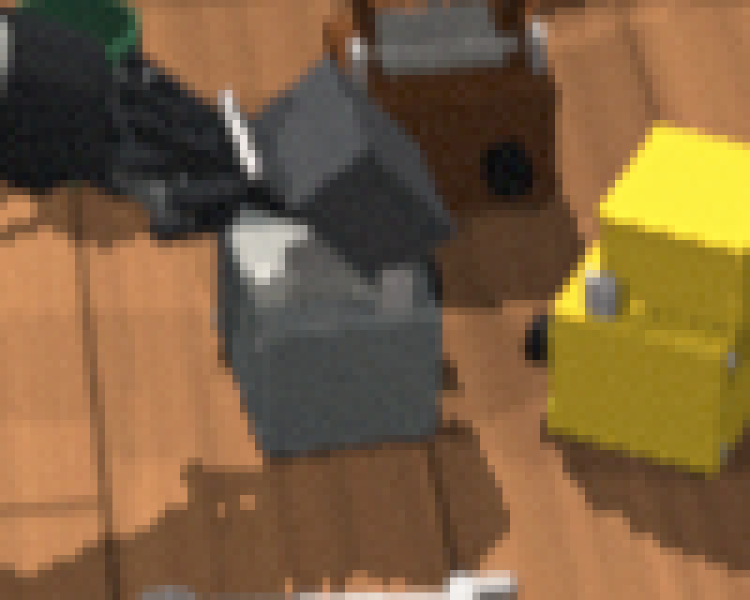

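The side view shows the finger under the raised hood, inside at the toggle, and the box still standing where it was. The force rose to 10 N at the depth where the stop was expected. I give one small further push and then withdraw.

```bash
python3 -m creep '[[[0.1,0.01,0],[0,0,0]],[[0,0,0],[0,0,0]],[[0,0,0],[0,0,0]]]'; python3 -m creep '[[[-0.2,-0.02,0],[0,0,0]],[[-0.3,-0.03,0],[0,0,0]],[[-0.3,-0.03,0],[0,0,0]],[[-0.3,-0.03,0],[0,0,0]],[[-0.3,-0.03,0],[0,0,0]],[[-0.4,-0.04,0],[0,0,0]],[[0,0,0],[0,0,0]],[[0,0,0],[0,0,0]]]'
python3 -c "
from h import *
state(); look('w6',['hood_lip','toggle_tip'])"
```

```text
clock: 11.85
eef_pos: [0.666, 0.1627, 0.1126]
ee_rot: [-180.0, -59.6, 6.0]
force: [-10.4, -0.5, 10.5]
width: 0.0001
gripper_force: 7.1
clock: 12.65
eef_pos: [0.6301, 0.159, 0.1117]
ee_rot: [-180.0, -59.5, 6.0]
force: [-0.0, 0.8, -0.2]
width: -0.0001
gripper_force: 0.2
tip box [-35.1   1.5 106.1] tilt 30.467226191354307 f [-0.   0.8 -0.2] t 12.65 j [  9.  40. 126. 184.  45. -91.]
tcp [0.6301 0.159  0.1117] [-179.98  -59.53    6.03] f [-0.   0.8 -0.2] t 12.65
hood_lip [([0.6215, 0.1569, 0.1366], 0.93), ([0.8909, 0.0999, 0.0795], 0.75)]
toggle_tip [([0.8564, 0.1202, 0.1114], 0.43)]
```

```bash
python3 -m creep '[[[-0.35,-0.04,-0.1],[0,0,0]],[[-0.35,-0.04,-0.2],[0,0,0]],[[-0.35,-0.04,-0.2],[0,0,0]],[[-0.1,-0.01,-0.4],[0,0,0]],[[0,0,-0.4],[0,0,0]],[[0,0,-0.4],[0,0,0]],[[0,0,-0.4],[0,0,0]],[[0,0,-0.4],[0,0,0]],[[0,0,-0.3],[0,0,0]],[[-0.3,-0.03,-0.2],[0,0,0]],[[-0.5,-0.06,0],[0,0,0]],[[-0.6,-0.06,0],[0,0,0]],[[-0.8,-0.08,0],[0,0,0]],[[-0.8,-0.08,0],[0,0,0]],[[-0.5,0,0.5],[0,0,0]],[[0,0,0.8],[0,0,0]],[[0,0,0.8],[0,0,0]],[[0,0,0.5],[0,0,0]],[[0,0,0],[0,0,0]],[[0,0,0],[0,0,0]]]'
python3 -c "
from h import *
state(); look('w7',['hood_lip','hood_hinge','switch_box'])"
```

```text
clock: 14.8
eef_pos: [0.537, 0.1503, 0.1043]
ee_rot: [-180.0, -59.6, 6.0]
force: [-0.0, -0.1, 0.1]
width: -0.0001
gripper_force: 0.0
tip box [-128.6    3.4   98.8] tilt 30.395627395911653 f [-0.  -0.1  0.1] t 14.8 j [ 11.  41. 139. 185.  59. -90.]
tcp [0.537  0.1503 0.1043] [-179.97  -59.6     6.02] f [-0.  -0.1  0.1] t 14.8
hood_lip [([0.6068, 0.1558, 0.0778], 0.94), ([0.7484, 0.3969, 0.0816], 0.89), ([0.8929, 0.0994, 0.0805], 0.71)]
hood_hinge [([0.8182, 0.1451, 0.0843], 0.79), ([0.755, 0.3117, 0.089], 0.68)]
switch_box [([0.7495, 0.3308, 0.0047], 0.82), ([0.6725, 0.1633, 0.0019], 0.77)]
```

View pics/w7.png

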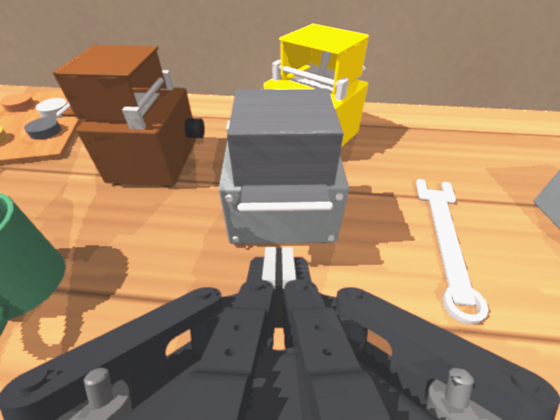

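The hood is shut: the lip bead is at (285,206), z ≈ 0.078. The box stands where it was and the robot touches nothing. The toggle took 10 N at its stop without the box sliding, so I hand the job in.

```bash
python3 -c "
from cell import ticket
print(ticket.close_job())"
```

```text
the job is handed in; nothing more can be done
None
```

I handed the job in at about 15 s; no verdict came back. The hood was lifted about 0.8 rad, the toggle pushed over until it resisted 10 N where its stop should be (the hood hid it, so I never saw it on), and the hood is shut again with the switch box where it was.

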